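Photograph the padlock with the two-stage shutter grip

ROBOT

A 6-joint arm with a two-finger parallel gripper is mounted at the origin on the work surface. World frame = base frame: x ahead of the robot, y to its left, z up, the work surface at z = 0. Lengths are in mm, angles in rad, forces in N, time in s.
With the tool pointing down it reaches from about 350 to 975 mm from the base axis. Payload 7.1 kg.
Tool frame: the origin (TCP) lies on the front face of the gripper's body, between the roots of the fingers; the fingertips stand 80 mm ahead of it and the grasp point (between the pads) lies 61 mm ahead of it (env.tips_ahead is the distance from the TCP to the fingertips, in mm); z points along the fingers, y is the direction in which the jaws open and shut (so a half turn about z gives the same grasp; the last joint's range is limited). The gripper opens to 88 mm and grips with 3 to 60 N. Pads are 20 mm wide; open, the fingers measure 115 mm over their backs; the gripper's body (75 mm by 178 mm) begins 61 mm behind the grasp point.
Start: joints at [1.315, 0.423, 1.63, -0, 1.089, -0.019], TCP at [146.59, 607.55, 302.675] pointing down, gripper open.
Joint ranges: [-3, 3], [-0.9, 2.11], [0.09, 2.58], [-1.31, 4.45], [0.11, 2.69], [-2.54, 2.54]. Speed limits (rad/s): [2.39, 2.39, 3.01, 3.14, 3.14, 3.14].

INTERFACE

Orientations are given as a unit quaternion [x, y, z, w].
In Python, from station import env, set_gripper, viewer, workorder gives the robot as it stands. Calls block until the motion is done:
- env.reach(position, orientation): joint-space move of the TCP to a pose.
- env.move_l(position, rot=None, rate=150, f_stop=None): straight line of the TCP; rot=None keeps the orientation; rate is the mean speed in mm/s. With f_stop (N) it stops when the force on the tool has changed by that much, and returns True; else False.
- env.move_joints(angles): joint-space move.
- set_gripper(opening): finger opening in mm; the grip force is fixed at half the most; returns when the fingers have stopped.
- env.hold(seconds).
- env.ik(position, orientation): joint angles nearest the present ones, or None.
- env.read_state(): the state.
- viewer.camera(name): name is "side" or "top"; returns the picture (384x512x3 uint8, blue, green, red); there is no depth.
- viewer.camera_params(name): a dict with "fx", "fy", "cx", "cy" (pixels), "pose" (4x4, takes a point from camera to world coordinates). Camera axes: x right, y up, looking along -z (the intrinsics and any distortion apply to the point x, -y, -z); pixel columns grow to the right and rows downward; lengths in mm; the calibration is good to about 2 mm. A picture is of the moment at which its call begins. camera_params takes no time and is no camera call.
A pose or a line that the arm cannot do raises env.IKError and nothing moves.
- workorder.sign_off(): hands the job in, once; it reports no verdict.
The state is a dict: "time_s": time; "qpos": joint angles; "dq": joint speeds; "tau": joint torques, N m; "tool_pos": TCP position; "orientation": TCP orientation; "force": force on the tool from outside, world axes, zero at the start; "wrist_torque": the same for the moment, N m; "width": finger opening in mm.
Only numpy, scipy, OpenCV 4.12 (cv2) and the standard library are available. Lean on these libraries where they do the work, as an engineer would, in place of code of your own. Each camera call takes 0.05 s, during which the arm holds its last target.

TASK

Lay the padlock flat in the middle of the marked square on the copy board, without dropping it, and let go of it. Then take its picture: squeeze the trigger of the leaning shutter grip past its pressure point, fully in, hold it there for a second and let it spring back. Take no picture before the padlock lies in the square, and leave everything else on the bench where it is.

Things in the scene. Friction and masses are not known exactly. Their poses are not given: they have to be found in the camera images.
- padlock_center (a point): Loose brass padlock with a steel shackle, lying flat, about 0.3 kg. The point: centre of its brass block, 13 mm above its underside. x points towards the shackle, z up. Block 60 (x) by 52 (y) by 26 mm thick; the shackle, 41 mm across, reaches to 70 mm from the point along +x. Grip it across the 52 mm width.
- square (a point): Centre of the 140 mm square outlined in black on the top face of the grey copy board. The board is fixed, 200 by 200 mm, its top 12 mm above the work surface. x towards the camera column, z up.
- board: The copy board's underside centre, below the square's centre, same axes. Fixed to it: an upright column 175 mm away along +x with a camera looking down at the square; the lens front hangs about 160 mm from the centre along +x, 190 mm above the work surface: keep the gripper clear of it.
- squeeze (a point): Squeezing point of the leaning shutter grip, 124 mm above the work surface, midway between the handle's back and the outer face of the untouched trigger, which are 52 mm apart (38 mm fully squeezed). Axes: x from handle to trigger, roughly away from the robot and 35 degrees up; y level; z along the handle to its free end, up and back towards the robot, 35 degrees from vertical.
- handle: Grey handle of the shutter grip, fixed on a round steel foot (116 mm across, 20 mm thick), 30 mm wide (y), same axes as the squeezing point, origin at its lower end. Measured from the squeezing point: back at x -26 mm, free end at z +30, trigger blade (black, 22 mm wide) z -23 to +23 on the far, upper face, a ledge below the blade from z -42 down. Approach along -z, close along x.
- first_stage (a joint): First stage of the trigger, m: 0 untouched, 0.008 at the pressure point (end of the first stage). Soft spring, 2 N rising to 5 N.
- second_stage (a joint): Second stage of the trigger, m: stays 0 until the first stage is at its end, then grows to 0.006 with the trigger fully in. Preloaded spring: 9 N to start, 14 N at the end. The camera takes its picture in this stage. Both stages spring back when let go.
- glue_mid (a point): Bystander, to be left alone: taller white glue bottle with a red cap, 42 mm across, 125 mm tall; the point is about half-way up its middle.
- glue2_mid (a point): Bystander, to be left alone: shorter white glue bottle, 42 mm across, 105 mm tall; the point is about half-way up its middle.
- cup_mid (a point): Bystander, to be left alone: steel cup, 84 mm across, 55 mm tall; the point is about half-way up its middle.
- driver_mid (a point): Bystander, to be left alone: screwdriver lying flat, 190 mm long; the point is about half-way up its middle.
- tape_mid (a point): Bystander, to be left alone: cardboard ring lying flat, 96 mm across, 24 mm high; the point is about half-way up its middle.
- jar_mid (a point): Bystander, to be left alone: glass jar, 64 mm across, 75 mm tall; the point is about half-way up its middle.
Things that resemble listed ones, but are neither listed nor needed, are in the scene too. Leave any orange or red look-alike of the part that bears squeeze alone.

How it is judged (in metres and radians):
On the way, in this order (a step that is already met when the one before it is completed fails the run):
1. the padlock lies flat in the middle of the square, let go and at rest (horizontal distance between padlock_center and square below 0.04 m and z of padlock_center in the frame of square between 0.008 and 0.018 m and contact force between the fingers and padlock below 0.1 N and linear speed of padlock below 0.02 m/s), for 0.2 s.
2. the trigger is held in its second stage (value of joint first_stage above 0.0065 m and value of joint second_stage above 0.004 m), for 0.6 s.
At the end, for the whole second after the job is handed in: The padlock lies flat and still on the copy board, its block's centre within 40 mm of the square's centre, and both trigger stages have sprung back to within 1.5 mm of untouched (horizontal distance between padlock_center and square below 0.04 m and z of padlock_center in the frame of square between 0.008 and 0.018 m and linear speed of padlock below 0.02 m/s and value of joint each of first_stage, second_stage below 0.0015 m).
It fails at once if a picture is taken (second stage pressed in more than 2.5 mm) while the padlock is not lying in the square (value of joint second_stage above 0.0025 m and not (horizontal distance between padlock_center and square below 0.04 m and z of padlock_center in the frame of square between 0.008 and 0.018 m)).
It fails at once if the padlock is let go more than 40 mm up in the air (height (world z) of padlock_center above 0.065 m and contact force between the fingers and padlock below 0.02 N).
It fails at once if a bystander is moved more than 30 mm (distance of any of glue_mid, glue2_mid, cup_mid, driver_mid, tape_mid, jar_mid from where it was at the start of the episode above 0.03 m).
It also fails if it takes over 54 s, if anything falls off the work surface, if the arm or the gripper's body presses on something with over 40 N, if the wrist force passes 120 N, or if a joint passes its speed limit or range.

## Working session

There is one attempt and no reset: what is moved stays moved. The work goes in short steps, each a Python script; the robot and the scene stay as the last script left them, time stands still between calls to the robot, and variables do not carry over. Pictures are saved under pics/ and viewed, and the job is handed in when it is done.

```bash
mkdir -p pics; ls; python3 - <<'E'
from station import env, viewer
import cv2
for n in ("side","top"):
    im=viewer.camera(n); cv2.imwrite(f"pics/{n}0.png",im); cv2.imwrite(f"pics/{n}0x.png",cv2.resize(im,(800,600),interpolation=cv2.INTER_CUBIC))
    p=viewer.camera_params(n); print(n,{k:(v.tolist() if hasattr(v,'tolist') else v) for k,v in p.items()})
print(env.read_state())
E
```

```text
pics
side {'fx': 499.01072884715575, 'fy': 499.01072884715575, 'cx': 249.70272119566332, 'cy': 189.48396976698268, 'pose': [[0.8301961324305371, 0.3556228441957831, -0.4293096486028236, -206.08581379793853], [-0.5571565353285203, 0.503420562537359, -0.660412244249975, -1093.6591415159216], [-0.018734375839546902, 0.7874643673847541, 0.6160753957603173, 1161.519332889592], [0.0, 0.0, 0.0, 1.0]]}
top {'fx': 374.19365040935537, 'fy': 374.19365040935537, 'cx': 254.89690392201828, 'cy': 189.25211639986767, 'pose': [[0.0022981860990231354, 0.9929369676697836, -0.11862081004355536, 367.0982872299706], [-0.9997124813686796, 0.0051125452375006195, 0.023426832412260363, 52.433983726698855], [0.023867822194994646, 0.1185328651300115, 0.9926632293722472, 1408.1955427035996], [0.0, 0.0, 0.0, 1.0]]}
{'time_s': 0.1, 'qpos': array([ 1.31499951e+00,  4.23728113e-01,  1.63059154e+00, -7.57237237e-07,
        1.08859776e+00, -1.89971719e-02]), 'dq': array([ 0.00123875,  0.00036985, -0.0023892 , -0.00072804,  0.00015507,
        0.00036982]), 'tau': array([-3.51727167e-04, -5.45612848e+01, -2.74323034e+01,  6.45565870e-02,
        1.88218971e-02, -1.67398554e-05]), 'tool_pos': array([146.49691781, 607.19407163, 302.01068658]), 'orientation': array([ 1.18123185e-01,  9.92998728e-01, -6.56187073e-04, -9.03912607e-05]), 'force': array([-0.25725524,  0.306099  ,  0.39653993]), 'wrist_torque': array([-0.04049564,  0.02277629,  0.01721315]), 'width': 87.99003133824529}
```

View pics/side0x.png

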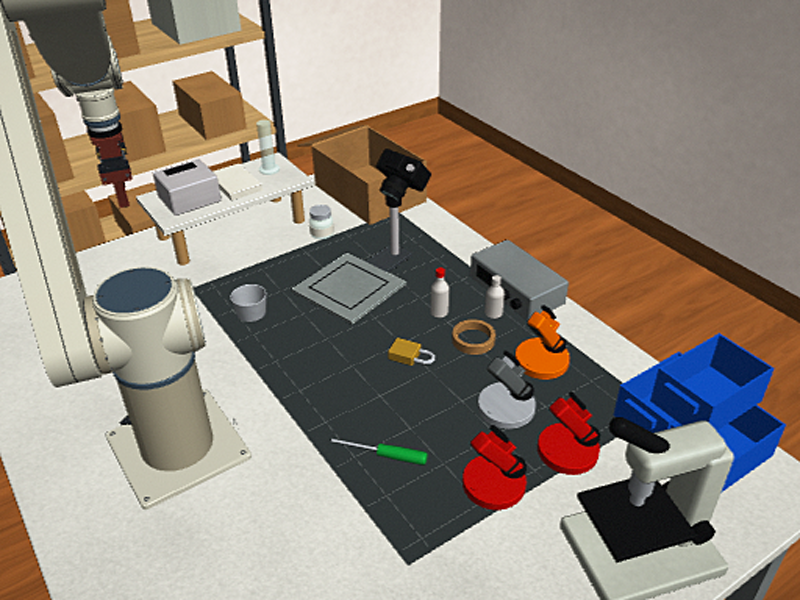

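View pics/top0x.png

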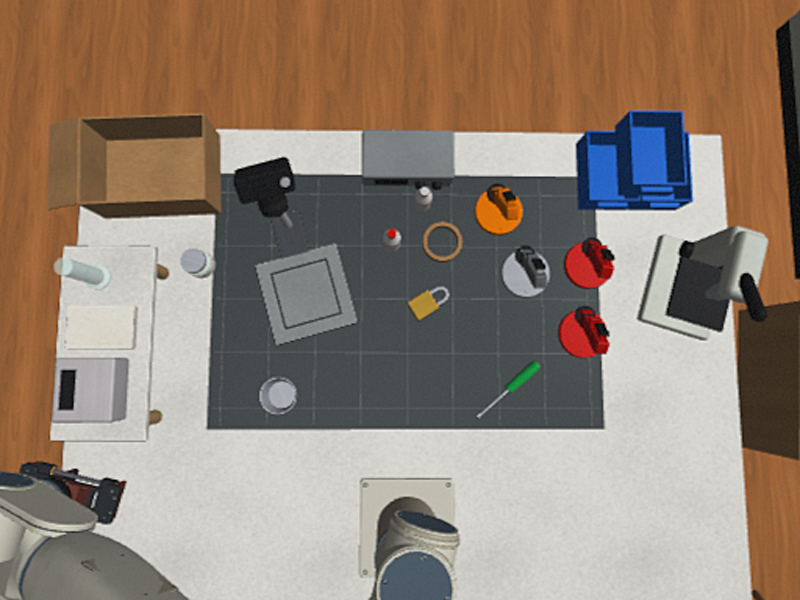

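The overview pictures show these positions (800x600 pixels):

| Item | Top | Side |
|---|---|---|
| Padlock | (430,302) | (410,352) |
| Board | (305,293) | (350,286) |
| Grey grip | (526,270) | (508,390) |

There are four shutter-grip candidates in the top view: orange (498,208), red (590,262), red (584,332) and grey on a steel foot (526,270). Only the grey one fits "grey handle, steel foot". I'll enlarge crops to confirm this.

```bash
python3 - <<'E'
import cv2, numpy as np
t=cv2.imread("pics/top0.png"); s=cv2.imread("pics/side0.png")
def crop(im,x0,y0,x1,y1,k,name):
    c=cv2.resize(im[y0:y1,x0:x1],None,fx=k,fy=k,interpolation=cv2.INTER_CUBIC)
    for x in range((x0+9)//10*10,x1,10):
        cv2.putText(c,str(x),((x-x0)*k,8),0,.3,(0,255,255),1); cv2.line(c,((x-x0)*k,10),((x-x0)*k,16),(0,255,255),1)
    for y in range((y0+9)//10*10,y1,10):
        cv2.putText(c,str(y),(0,(y-y0)*k+4),0,.3,(0,255,255),1)
    cv2.imwrite(name,c)
crop(t,255,145,365,220,7,"pics/t_grip.png")
crop(s,235,205,365,300,6,"pics/s_grip.png")
crop(t,155,145,235,225,7,"pics/t_board.png")
crop(s,180,90,280,210,5,"pics/s_board.png")
E
```

```text
(no output)
```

View pics/t_grip.png

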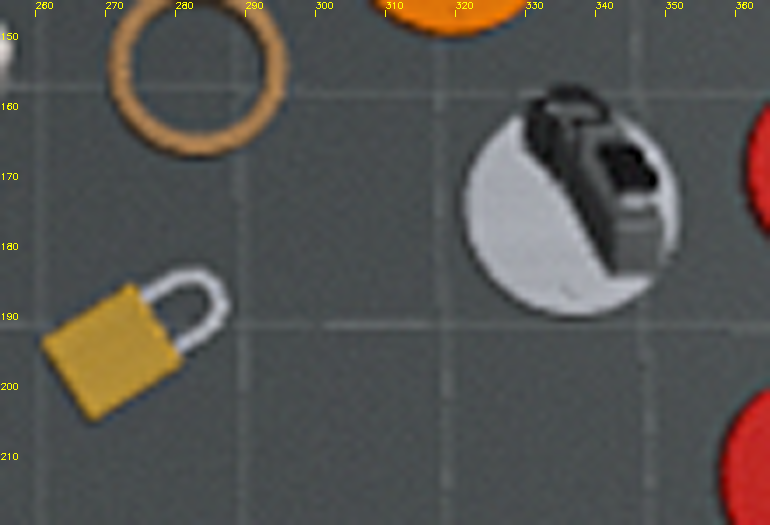

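View pics/s_grip.png

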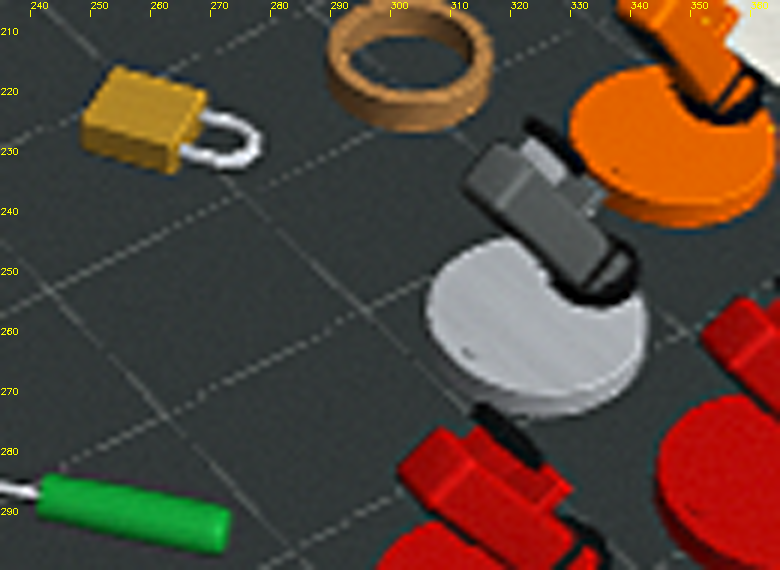

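View pics/t_board.png

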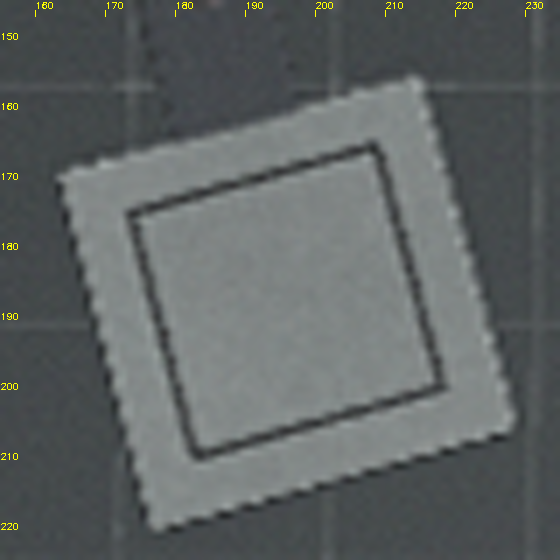

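View pics/s_board.png

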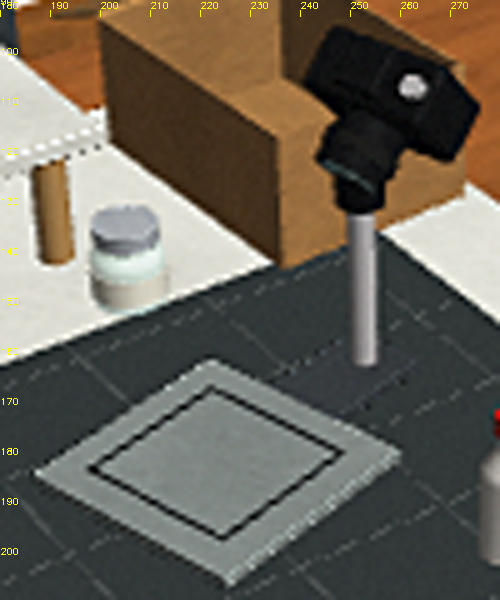

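The grey unit with the steel foot (top px ≈(345,172), side px ≈(323,240) in the original pictures) is the right one; the others are orange or red. Next I'll measure the padlock and board by segmentation, and take larger crops of the grip.

```bash
cat > h.py <<'E'
import numpy as np, cv2
from station import env, set_gripper, viewer, workorder
from scipy.spatial.transform import Rotation as R
P={n:viewer.camera_params(n) for n in("side","top")}
def proj(n,X):
    p=P[n];T=np.array(p["pose"]);c=(np.atleast_2d(X)-T[:3,3])@T[:3,:3]
    return np.c_[p["cx"]+p["fx"]*c[:,0]/-c[:,2], p["cy"]+p["fy"]*-c[:,1]/-c[:,2]]
def back(n,uv,z):
    p=P[n];T=np.array(p["pose"]);uv=np.atleast_2d(uv).astype(float)
    d=np.c_[(uv[:,0]-p["cx"])/p["fx"],-(uv[:,1]-p["cy"])/p["fy"],-np.ones(len(uv))]@T[:3,:3].T
    return T[:3,3]+d*((z-T[2,3])/d[:,2])[:,None]
def tri(uvs,uvt):
    A=[];b=[]
    for n,uv in(("side",uvs),("top",uvt)):
        o=np.array(P[n]["pose"])[:3,3];d=back(n,uv,0)[0]-o;d/=np.linalg.norm(d);M=np.eye(3)-np.outer(d,d);A.append(M);b.append(M@o)
    return np.linalg.lstsq(np.vstack(A),np.hstack(b),rcond=None)[0]
E
python3 - <<'E'
from h import *
t=cv2.imread("pics/top0.png"); s=cv2.imread("pics/side0.png")
hsv=cv2.cvtColor(t,cv2.COLOR_BGR2HSV)
m=cv2.inRange(hsv,(18,120,90),(32,255,255)); m[:, :250]=0;m[:,300:]=0;m[:175]=0;m[215:]=0
c=max(cv2.findContours(m,0,1)[0],key=cv2.contourArea);r=cv2.minAreaRect(c);print("lock",r)
bp=back("top",cv2.boxPoints(r),26);print(bp, "ctr",bp.mean(0), np.linalg.norm(bp-np.roll(bp,1,0),axis=1))
mm=cv2.moments(m,True);print("mom",back("top",(mm['m10']/mm['m00'],mm['m01']/mm['m00']),26))
sh=back("top",np.array([[220/7+255-.43,297/7+145-.43]]),13);print("shackle",sh)
# board
for nm,k,o,pts in(("top",7,(155,145),[(128,213),(377,146),(445,388),(198,459)]),("side",5,(180,90),[(88,467),(212,388),(344,453),(224,539)])):
    q=(np.array(pts)+.5)/k-.5+o
    w=back(nm,q,12);print(nm,"square",w.round(1).tolist(),w.mean(0),np.linalg.norm(w-np.roll(w,1,0),axis=1))
def crop(im,x0,y0,x1,y1,k,name):
    c=cv2.resize(im[y0:y1,x0:x1],None,fx=k,fy=k,interpolation=cv2.INTER_CUBIC);cv2.imwrite(name,c)
crop(t,315,150,357,195,13,"pics/t_g2.png")
crop(s,300,215,350,280,9,"pics/s_g2.png")
# foot
for n,im,b,z in(("top",t,(318,155,356,193),20),("side",s,(300,238,347,277),20)):
    pass
E
```

```text
lock ((270.5235290527344, 194.8941192626953), (13.728673934936523, 15.722782135009766), 57.52880859375)
[[ 5.17125834e+02  3.74312893e-02  2.60000000e+01]
 [ 5.49042407e+02 -4.94609728e+01  2.60000000e+01]
 [ 5.05751888e+02 -7.67545111e+01  2.60000000e+01]
 [ 4.74090606e+02 -2.73185689e+01  2.60000000e+01]] ctr [511.50268388 -38.37415538  26.        ] [50.9939371  58.89617643 51.17622715 58.70561453]
mom [[511.36961577 -38.31578369  26.        ]]
shackle [[542.97189419 -97.64445487  13.        ]]
top square [[586.3, 327.8, 12.0], [623.6, 195.2, 12.0], [492.8, 156.8, 12.0], [454.4, 287.1, 12.0]] [539.26191667 241.74364572  12.        ] [138.0400355  137.78988066 136.38385718 135.8953322 ]
side square [[453.7, 287.5, 12.0], [585.1, 321.4, 12.0], [623.0, 189.4, 12.0], [492.8, 153.0, 12.0]] [538.64217036 237.8422027   12.        ] [140.0621823  135.71756232 137.36335823 135.22516545]
```

View pics/t_g2.png

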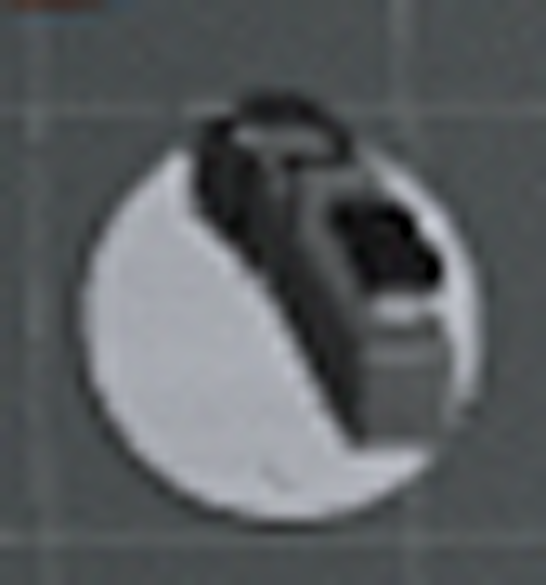

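View pics/s_g2.png

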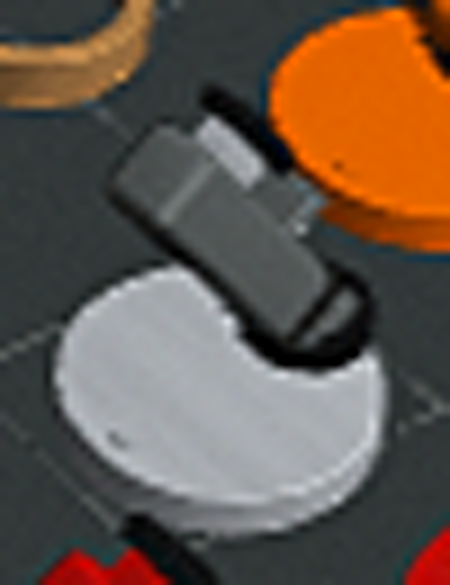

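```bash
cat >> h.py <<'E'
S9=lambda p:(np.array(p)+.5)/9-.5+(300,215)
T13=lambda p:(np.array(p)+.5)/13-.5+(315,150)
def frame(psi):
    a=np.radians(35);c,s=np.cos(psi),np.sin(psi)
    x=np.array([np.cos(a)*c,np.cos(a)*s,np.sin(a)]);z=np.array([-np.sin(a)*c,-np.sin(a)*s,np.cos(a)])
    return np.c_[x,np.cross(z,x),z]
E
python3 - <<'E'
from h import *
from scipy.optimize import least_squares
cr=tri(S9((160,222)),T13((440,440)));cl=tri(S9((110,185)),T13((362,447)))
print("corners",cr,cl,np.linalg.norm(cr-cl))
def res(p,full=False):
    F=frame(p[2]);o=np.array([p[0],p[1],124])
    W=lambda q:o+F@np.array(q,float)
    f=p[3]
    obs=[("side",S9((160,222)),W((-26,-15,30))),("top",T13((440,440)),W((-26,-15,30))),
     ("side",S9((110,185)),W((-26,15,30))),("top",T13((362,447)),W((-26,15,30))),
     ("side",S9((160,125)),W((f,15,30))),("side",S9((207,165)),W((f,-15,30))),
     ("side",S9((205,88)),W((26,11,23))),("side",S9((288,170)),W((26,-11,-23))),
     ]
    return np.hstack([(proj(n,X)[0]-u) for n,u,X in obs])
best=least_squares(res,[600,-170,0,10],loss="soft_l1");print(best.x,np.degrees(best.x[2]));print(best.fun.reshape(-1,2).round(1))
# overlay
F=frame(best.x[2]);o=np.array([*best.x[:2],124]);f=best.x[3]
for n,name,k,org in(("top","top0",13,(315,150)),("side","side0",9,(300,215))):
    im=cv2.imread(f"pics/{name}.png");x0,y0=org;w,h=(42,45) if n=="top" else (50,65)
    c=cv2.resize(im[y0:y0+h,x0:x0+w],None,fx=k,fy=k,interpolation=cv2.INTER_CUBIC)
    def poly(pts,col):
        q=proj(n,[o+F@np.array(p,float) for p in pts]);q=((q+.5-org)*k).astype(int)
        cv2.polylines(c,[q.reshape(-1,1,2)],True,col,1)
    for y in(-15,15): poly([(-26,y,30),(f,y,30),(f,y,-60),(-26,y,-60)],(0,255,0))
    poly([(26,-11,23),(26,11,23),(26,11,-23),(26,-11,-23)],(0,0,255))
    poly([(0,0,0)]*2,(255,255,0))
    cv2.imwrite(f"pics/ov_{n}.png",c)
E
```

```text
corners [ 542.51889028 -302.32859447  130.10866706] [ 539.79511207 -280.61611502  131.70101298] 21.940517246000105
[ 5.76001625e+02 -2.90773459e+02  1.50863274e+02  3.01745165e-01] 8643.828898760405
[[ 0.2  0.9]
 [ 2.1  0.8]
 [-1.3 -0.5]
 [-0.5  0.8]
 [-1.3 -0.6]
 [ 0.6  0.3]
 [ 0.9 -1.6]
 [ 2.2 -1.3]]
```

```bash
python3 -c "
import cv2,numpy as np
a=cv2.imread('pics/ov_top.png');b=cv2.imread('pics/ov_side.png')
a=cv2.resize(a,(400,428));b=cv2.resize(b,(400,520))
c=np.zeros((520,800,3),np.uint8);c[:428,:400]=a;c[:,400:]=b;cv2.imwrite('pics/ov1.png',c)"
```

```text
(no output)
```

View pics/ov1.png

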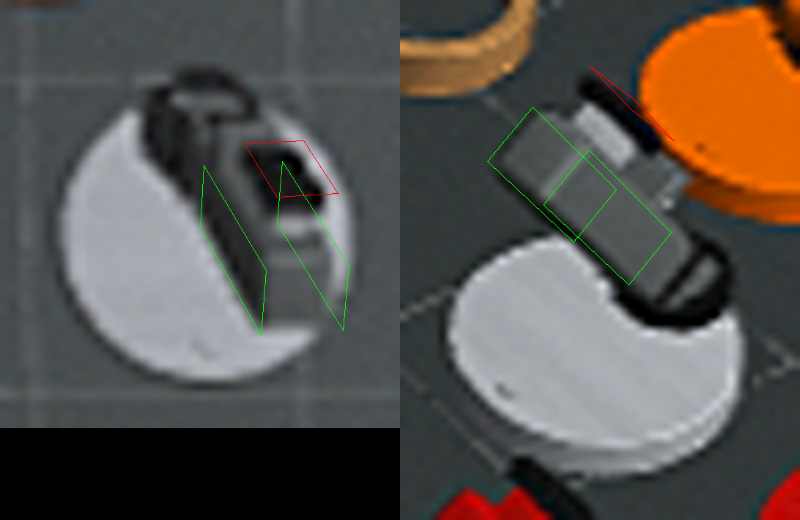

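```bash
python3 - <<'E'
from h import *
b=tri(S9((246,128)),T13((388,245)));c=tri(S9((159,174)),T13((400,397)));l=tri(S9((295,205)),T13((300,180)))
print("blade",b,"cap",c)
for nm,s,t in(("b",(246,128),(388,245)),("c",(159,174),(400,397))):
    X=tri(S9(s),T13(t));print(nm,proj("side",X)-S9(s),proj("top",X)-T13(t))
# foot circle fit
t=cv2.imread("pics/top0.png");s=cv2.imread("pics/side0.png")
for n,im,K,pts in(("top",t,T13,[(85,300),(95,410),(150,480),(230,515),(300,520),(380,490),(483,330),(105,220),(160,165),(483,260),(110,430)]),
                  ("side",s,S9,[(60,370),(65,400),(90,440),(150,480),(240,503),(330,480),(378,430),(65,345),(120,285)])):
    w=back(n,np.array([K(p) for p in pts]),20)[:,:2]
    A=np.c_[2*w,np.ones(len(w))];q=np.linalg.lstsq(A,(w**2).sum(1),rcond=None)[0];r=np.sqrt(q[2]+q[0]**2+q[1]**2)
    print(n,"foot",q[:2],r,(np.hypot(*(w-q[:2]).T)-r).round(1))
E
```

```text
blade [ 593.2496872  -287.81908785  134.80033204] cap [ 552.63097297 -289.82117639  136.82272968]
b [[ 0.20645949 -0.05620313]] [[-0.09671893  0.16049187]]
c [[-0.0344875   0.00878916]] [[ 0.01579433 -0.02651192]]
top foot [ 591.555767   -287.30944331] 59.17073086888856 [-1.5  1.8  1.9 -0.1 -1.  -2.9 -0.4 -0.2 -1.7  2.9  0.9]
side foot [ 589.90513865 -292.03144724] 56.86314657377608 [ 0.1  0.  -0.2 -0.9  1.1  0.1 -0.5 -0.1  0.3]
```

```bash
python3 - <<'E'
from h import *
X=tri(S9((312,312)),T13((275,150)));print("collar",X,proj("side",X)-S9((312,312)),proj("top",X)-T13((275,150)))
# wireframe test of candidate psi
out=np.zeros((560,800,3),np.uint8)
for i,psi in enumerate((0,6)):
    F=frame(np.radians(psi));o=np.array([576,-289,124.])
    for j,(n,k,org) in enumerate((("top",13,(315,150)),("side",9,(300,215)))):
        im=cv2.imread(f"pics/{n}0.png");x0,y0=org;w,h=(42,45) if n=="top" else (50,65)
        # common calibration split: shift model 2mm in y per view
        oo=o+np.array([0,2 if n=="top" else -2,0])
        k=9 if n=="top" else 8;c=cv2.resize(im[y0:y0+h,x0:x0+w],None,fx=k,fy=k,interpolation=cv2.INTER_CUBIC)
        def poly(pts,col):
            q=proj(n,[oo+F@np.array(p,float) for p in pts]);q=((q+.5-org)*k).astype(int)
            cv2.polylines(c,[q.reshape(-1,1,2)],True,col,1)
        for y in(-15,15): poly([(-26,y,30),(0,y,30),(0,y,-60),(-26,y,-60)],(0,255,0))
        poly([(26,-11,23),(26,11,23),(26,11,-23),(26,-11,-23)],(0,0,255))
        c=c[:280] if n=="side" else c[100:380]; c=cv2.resize(c[:280],(400,280))if c.shape[1]>400 else c
        out[i*280:i*280+c.shape[0],j*400:j*400+c.shape[1]]=c
cv2.imwrite("pics/ov2.png",out)
# bystanders + lookalikes approx
t800=lambda p:(np.array(p)+.5)*.64-.5
for nm,p,z in(("glue cap",(391,233),125),("glue2 top",(425,188),105),("cup",(279,394),55),("tape",(442,241),24),("orange top",(505,200),130),("red1 handle",(600,255),130),("red2",(594,325),130),("jar",(200,259),75)):
    print(nm,back("top",t800(p),z).round(0))
print("column base",back("side",(np.array((364,360))+.5)/5-.5+(180,90),0))
E
```

```text
collar [ 640.02276407 -285.17059158   20.04254459] [[ 0.71637069 -0.19454944]] [[-0.32308977  0.54333411]]
glue cap [[662.  39. 125.]]
glue2 top [[773. -39. 105.]]
cup [[303. 292.  55.]]
tape [[667. -85.  24.]]
orange top [[ 739. -217.  130.]]
red1 handle [[ 615. -429.  130.]]
red2 [[ 458. -409.  130.]]
jar [[610. 477.  75.]]
column base [[714.86603388 297.97541627   0.        ]]
```

View pics/ov2.png

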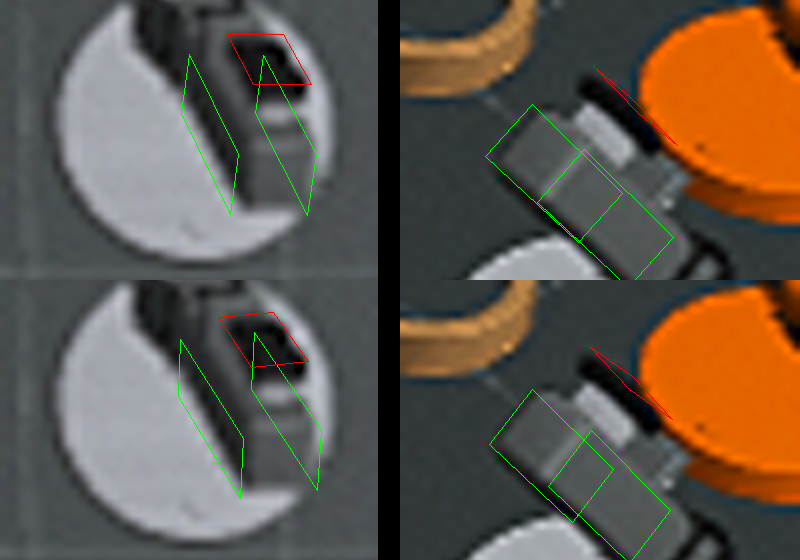

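The estimates agree across both views:

| Item | Estimate (mm) | Yaw |
|---|---|---|
| Padlock | (511,-38) | -57° |
| Square | (539,240) | ~17° towards the column |
| Squeeze point | (575,-290,124) | ~3.5° |

Now I'll check IK and fetch the padlock.

```bash
cat >> h.py <<'E'
def down(deg):
    a=np.radians(deg);y=np.array([np.cos(a),np.sin(a),0]);z=np.array([0,0,-1.])
    return R.from_matrix(np.c_[np.cross(y,z),y,z]).as_quat()
def sq(psi_deg,flip):
    F=frame(np.radians(psi_deg));z=-F[:,2];y=F[:,0]*(-1 if flip else 1)
    return R.from_matrix(np.c_[np.cross(y,z),y,z]).as_quat(),F
def st(*a):
    s=env.read_state();print(*a,"t",round(s["time_s"],2),s["tool_pos"].round(1),"F",s["force"].round(1),"w",round(s["width"],1))
E
python3 - <<'E'
from h import *
for a in(33,-147):print(a,env.ik([511,-38,85],down(a)))
for a in(107,-73):print(a,env.ik([539,240,97],down(a)))
for f in(0,1):
    q,F=sq(3.5,f);
    for d in(61,200):print(f,d,env.ik(np.array([575,-290,124])+F[:,2]*d,q))
E
```

```text
33 [-9.74530022e-02  6.22367489e-01  1.97664420e+00 -4.44089210e-16
  5.42580965e-01 -6.73411655e-01]
-147 [-9.74530022e-02  6.22367489e-01  1.97664420e+00 -4.44089210e-16
  5.42580965e-01  2.46818100e+00]
107 [ 3.98742428e-01  6.68059898e-01  1.80187948e+00 -4.44089210e-16
  6.71653270e-01 -1.46875987e+00]
-73 [ 3.98742428e-01  6.68059898e-01  1.80187948e+00 -4.44089210e-16
  6.71653270e-01  1.67283278e+00]
0 61 [-0.65707099  0.52673531  1.98315893  1.22691108  0.41248083 -1.81940203]
0 200 [-0.77412017  0.25098337  2.05239239  0.87995312  0.58450943 -1.52537942]
1 61 [-0.65707099  0.52673531  1.98315893  1.22691108  0.41248083  1.32219062]
1 200 [-0.77412017  0.25098337  2.05239239  0.87995312  0.58450943  1.61621323]
```

```bash
python3 - <<'E'
from h import *
st("start")
env.move_l([115,450,300],rate=250)
q=down(33)
env.reach([430,0,260],q); st("way")
env.reach([511,-38,160],q); st("above")
print(env.move_l([511,-38,85],rate=100,f_stop=15)); st("down")
im=viewer.camera("side"); cv2.imwrite("pics/grasp_side.png",cv2.resize(im[130:290,160:360],None,fx=4,fy=4,interpolation=cv2.INTER_CUBIC))
E
```

```text
start t 0.1 [146.5 607.2 302. ] F [-0.3  0.3  0.4] w 88.0
way t 2.88 [430.1   0.6 260. ] F [ 0.2 -0.1  0.2] w 87.9
above t 3.48 [510.3 -37.4 159.9] F [-1.  -0.2  1.1] w 87.8
False
down t 4.38 [511.3 -38.   85.5] F [ 0.2 -0.  -0.2] w 87.9
```

View pics/grasp_side.png

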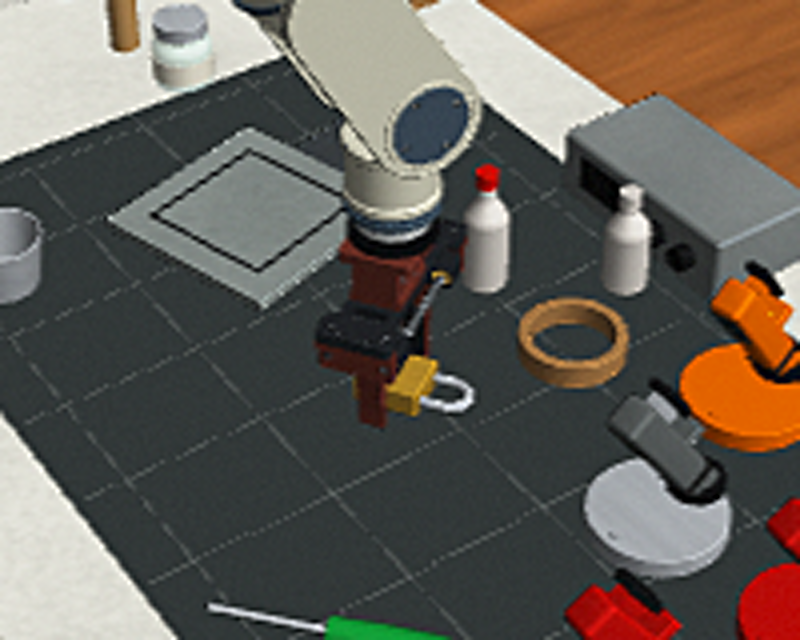

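The padlock's block (410,385 in the crop) sits between the fingers, clear on both sides. Now I'll close and carry.

```bash
python3 - <<'E'
from h import *
set_gripper(40); st("closed")
env.move_l([511,-38,130],rate=80); st("lift")
if env.read_state()["width"]<48: print("MISSED?"); raise SystemExit
env.move_l([450,60,140],rot=down(60),rate=150); st("via")
env.move_l([537,239,140],rot=down(107),rate=150); st("over")
for n in("side","top"):
    im=viewer.camera(n); c=im[60:250,130:330] if n=="side" else im[110:260,130:330]
    cv2.imwrite(f"pics/over_{n}.png",cv2.resize(c,None,fx=3,fy=3,interpolation=cv2.INTER_CUBIC))
E
```

```text
closed t 5.08 [511.2 -38.   85.1] F [ 0.1 -0.1  0.4] w 51.7
lift t 5.78 [510.9 -38.  130.1] F [ 0.3 -0.2 -2.5] w 51.8
via t 6.71 [450.5  59.8 139.9] F [ 0.1  0.5 -2.9] w 52.0
over t 8.18 [536.6 238.5 139.8] F [ 0.5  0.6 -1.5] w 52.4
```

View pics/over_side.png

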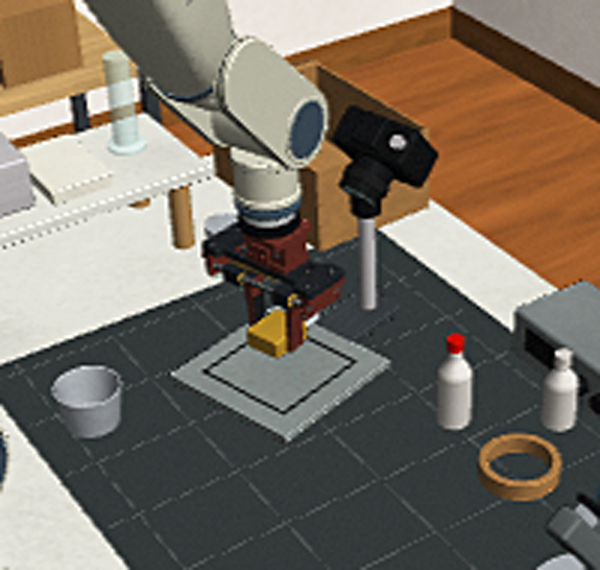

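View pics/over_top.png

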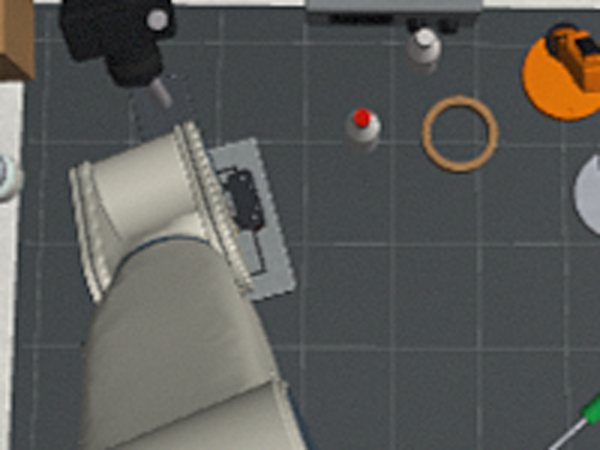

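The padlock is gripped level over the board (side px ≈(270,332)), with its shackle towards the column, and the camera is well clear. Lowering to contact.

```bash
python3 - <<'E'
from h import *
env.move_l([538.5,240,103],rate=80); st("low")
print(env.move_l([538.5,240,95.5],rate=15,f_stop=4)); st("touch")
set_gripper(88); env.hold(0.3); st("open")
env.move_l([538.5,240,180],rate=120); st("up")
env.move_l([400,60,260],rate=250); st("away")
for n in("side","top"):
    im=viewer.camera(n); cv2.imwrite(f"pics/pl_{n}_raw.png",im); c=im[130:230,170:280] if n=="side" else im[140:230,150:250]
    cv2.imwrite(f"pics/pl_{n}.png",cv2.resize(c,None,fx=5,fy=5,interpolation=cv2.INTER_CUBIC))
E
```

```text
low t 8.9 [538.4 239.9 102.5] F [ 0.2 -0.6 -2.2] w 52.0
True
touch t 9.34 [538.7 240.1  97.1] F [-0.2 -0.5  5.3] w 51.8
open t 10.38 [537.9 239.8  96.1] F [ 0.3 -0.3  0.2] w 87.7
up t 11.22 [538.1 239.8 179.5] F [-0.7 -1.   0.4] w 87.7
away t 12.34 [400.6  60.4 259.8] F [-0.9 -0.3  0.2] w 87.8
```

View pics/pl_side.png

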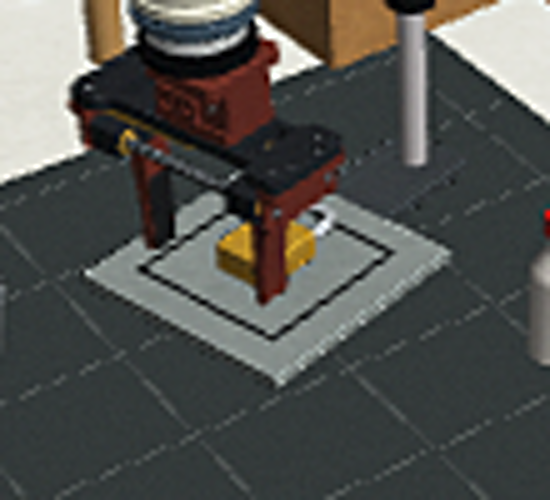

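View pics/pl_top.png

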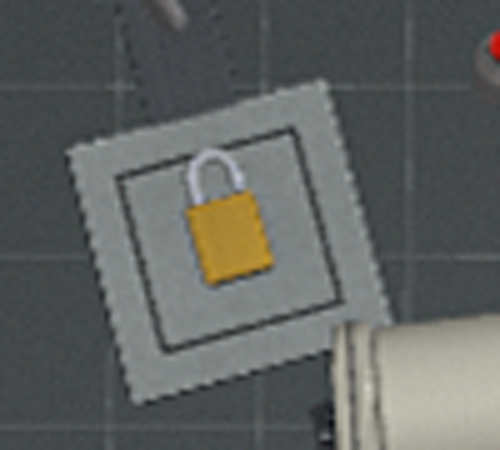

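The padlock lies flat in the middle of the square: block at top px (230,237) in the crop, square centre ≈(230,240). Next I'll approach the grey grip along its handle axis with the jaws open, then look.

```bash
python3 - <<'E'
from h import *
q,F=sq(3.5,0);S=np.array([575,-290,124.])
T=lambda dx,dz=61:S+F[:,0]*dx+F[:,2]*dz
env.reach(T(-4,190),q); st("pre")
print(env.move_l(T(-4,110),rate=150,f_stop=8)); st("near")
for n in("side","top"):
    im=viewer.camera(n); c=im[150:290,270:400] if n=="side" else im[130:220,280:390]
    cv2.imwrite(f"pics/sq_{n}.png",cv2.resize(c,None,fx=4,fy=4,interpolation=cv2.INTER_CUBIC))
E
```

```text
pre t 13.82 [ 463.2 -295.8  277.1] F [-0.6 -0.5  0.1] w 87.7
False
near t 14.51 [ 508.9 -293.4  211.9] F [-0.2 -0.2  0.1] w 87.7
```

View pics/sq_side.png

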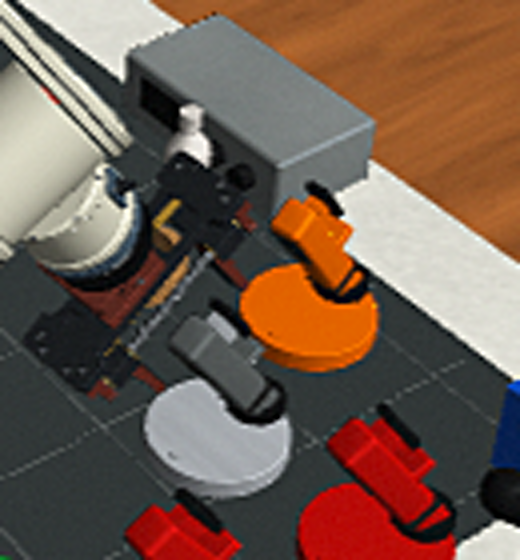

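View pics/sq_top.png

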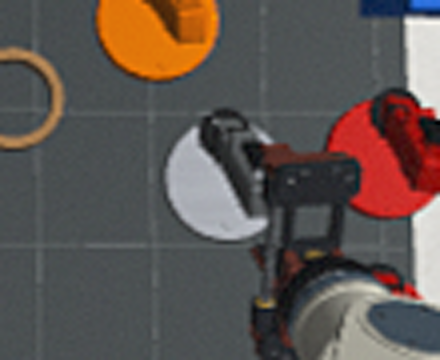

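```bash
python3 - <<'E'
from h import *
s=env.read_state();Rm=R.from_quat(s["orientation"]).as_matrix();t=s["tool_pos"];print("tool axes y",Rm[:,1].round(3),"z",Rm[:,2].round(3))
W=lambda p:t+Rm@np.array(p,float)
out=[]
for n,(x0,y0,x1,y1) in(("side",(295,190,355,270)),("top",(318,145,378,205))):
    im=viewer.camera(n);k=7 if n=="side" else 9
    c=cv2.resize(im[y0:y1,x0:x1],None,fx=k,fy=k,interpolation=cv2.INTER_CUBIC)
    def poly(pts,col):
        q=((proj(n,pts)+.5-(x0,y0))*k).astype(int);cv2.polylines(c,[q.reshape(-1,1,2)],True,col,1)
    for sg in(-1,1):poly([W((10,sg*44,80)),W((-10,sg*44,80)),W((-10,sg*57,80)),W((10,sg*57,80)),W((10,sg*57,0)),W((10,sg*44,0))],(0,255,255))
    poly([W((37,89,0)),W((37,-89,0)),W((-37,-89,0)),W((-37,89,0))],(255,0,255))
    poly([W((0,0,80)),W((0,0,130))],(255,255,0))
    F=frame(np.radians(3.5));o=np.array([575,-290,124.])
    for y in(-15,15):poly([o+F@np.array(p,float) for p in((-26,y,30),(0,y,30),(0,y,-60),(-26,y,-60))],(0,255,0))
    cv2.imwrite(f"pics/chk_{n}.png",c)
E
```

```text
tool axes y [0.817 0.051 0.574] z [ 0.573  0.035 -0.819]
```

View pics/chk_side.png

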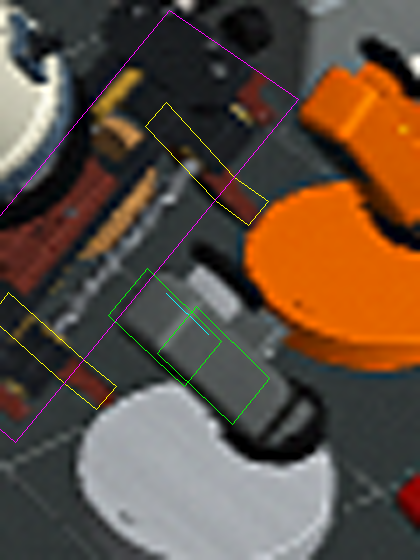

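View pics/chk_top.png

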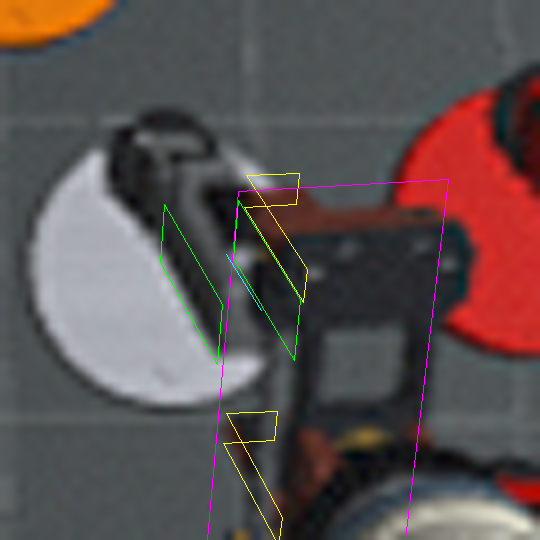

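The projected fingers and handle match both pictures to within about 2 px, with the fingers straddling the handle and trigger. The gripper appears 2–4 mm too far to -y in the top view, so I'll shift +2 mm. Then I'll descend and touch the handle's back to find the true x-offset.

```bash
cat >> h.py <<'E'
q0,F0=sq(3.5,0);S0=np.array([575,-288,124.])
T0=lambda dx,dz=61:S0+F0[:,0]*dx+F0[:,2]*dz
off=lambda:((env.read_state()["tool_pos"]-S0)@F0).round(2)
E
python3 - <<'E'
from h import *
print(env.move_l(T0(-4,110),rate=60))
hit=env.move_l(T0(-4,62),rate=60,f_stop=6); st("in",hit); print("off",off())
if hit: raise SystemExit
# touch handle back with the rear finger
hit=env.move_l(T0(28,62),rate=25,f_stop=3); st("touch",hit); print("off",off())
env.move_l(T0(off()[0]-14,62),rate=60); st("back"); print("off",off())
E
```

```text
False
in False t 15.91 [ 536.2 -290.4  172.6] F [0.  0.  0.4] w 87.8
off [-3.960e+00 -1.000e-02  6.211e+01]
touch True t 16.8 [ 554.9 -289.   185.4] F [-0.2 -1.   0.5] w 87.9
off [18.75  0.24 61.81]
back t 17.18 [ 543.4 -289.9  177.4] F [0.6 1.1 0. ] w 88.1
off [ 4.700e+00 -1.000e-02  6.192e+01]
```

The touch landed at +18.75 mm against an expected +18, so the x estimate is good to under 1 mm. When the trigger is fully in, the mid-point shifts by -7 mm, so I'll centre at about -8 and squeeze.

```bash
python3 - <<'E'
from h import *
hit=env.move_l(T0(-7.5,61),rate=60,f_stop=8); st("pos",hit); print("off",off())
set_gripper(60); st("60")
set_gripper(30); st("squeezed"); print("off",off())
env.hold(1.2); st("held"); print("off",off())
im=viewer.camera("side"); cv2.imwrite("pics/held.png",cv2.resize(im[190:270,295:355],None,fx=7,fy=7,interpolation=cv2.INTER_CUBIC))
E
```

```text
pos False t 17.53 [ 534.1 -290.6  169.8] F [ 0.7 -0.5 -0.1] w 87.7
off [-7.3  -0.11 60.98]
60 t 18.16 [ 534.4 -290.6  170.1] F [2.9 0.6 1.6] w 59.7
squeezed t 18.69 [ 534.5 -290.7  170.2] F [3.9 0.2 4. ] w 36.0
off [-6.76 -0.25 61.18]
held t 19.89 [ 534.5 -290.7  170.2] F [4.3 0.4 5.2] w 36.2
off [-6.76 -0.23 61.18]
```

View pics/held.png

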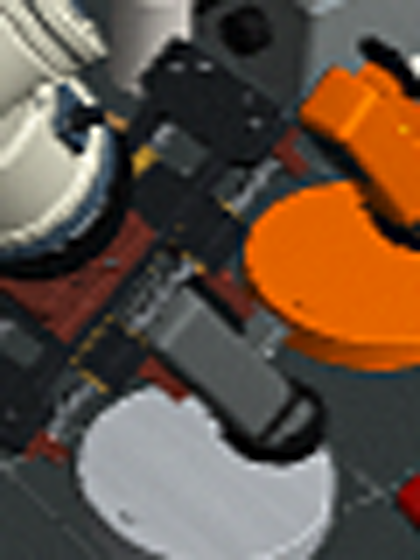

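The side view shows the blade pressed in against the handle (px ≈(215,295)) between both fingers. The width was 36.2 mm, at or below the 38 mm fully-squeezed figure, and was held for 1.2 s. Releasing and backing out.

```bash
python3 - <<'E'
from h import *
set_gripper(88); st("open")
env.move_l(T0(-3,62),rate=40); env.hold(.2); st("centred")
env.move_l(T0(-4,190),rate=120); st("out")
env.move_l([380,-120,300],rate=200); env.hold(.3); st("away")
for n in("side","top"):
    im=viewer.camera(n); cv2.imwrite(f"pics/end_{n}.png",cv2.resize(im,(800,600),interpolation=cv2.INTER_CUBIC))
    cv2.imwrite(f"pics/end_{n}_raw.png",im)
# compare first/last around trigger, padlock position
t=cv2.imread("pics/end_top_raw.png");hsv=cv2.cvtColor(t,cv2.COLOR_BGR2HSV)
m=cv2.inRange(hsv,(18,120,90),(32,255,255));m[:,:170]=0;m[:,225:]=0;m[:165]=0;m[215:]=0
mm=cv2.moments(m,True);print("lock",back("top",(mm['m10']/mm['m00'],mm['m01']/mm['m00']),38))
a=cv2.imread("pics/side0.png")[215:280,300:350];b=cv2.imread("pics/end_side_raw.png")[215:280,300:350]
cv2.imwrite("pics/cmp.png",cv2.resize(np.hstack([a,b]),None,fx=7,fy=7,interpolation=cv2.INTER_CUBIC))
E
```

```text
open t 20.87 [ 533.7 -290.4  169.4] F [-0.2  0.5  0.5] w 87.7
centred t 21.33 [ 536.9 -290.3  173. ] F [ 0.3 -0.1  0.7] w 87.8
out t 22.55 [ 463.  -294.7  276.8] F [-0.1 -0.5  0.2] w 87.9
away t 23.98 [ 380.2 -120.4  299.8] F [ 0.3 -0.4  0.1] w 87.8
lock [[537.76252959 238.63025674  38.        ]]
```

View pics/end_top.png

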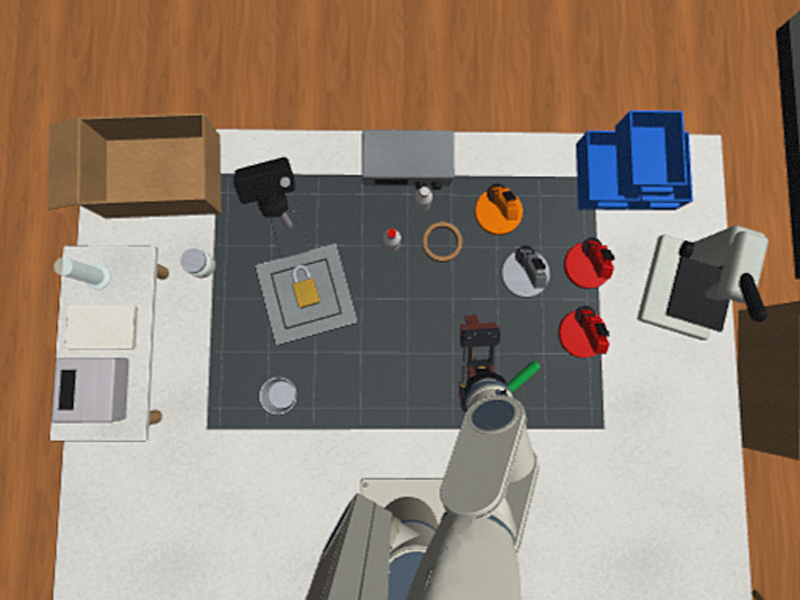

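View pics/cmp.png

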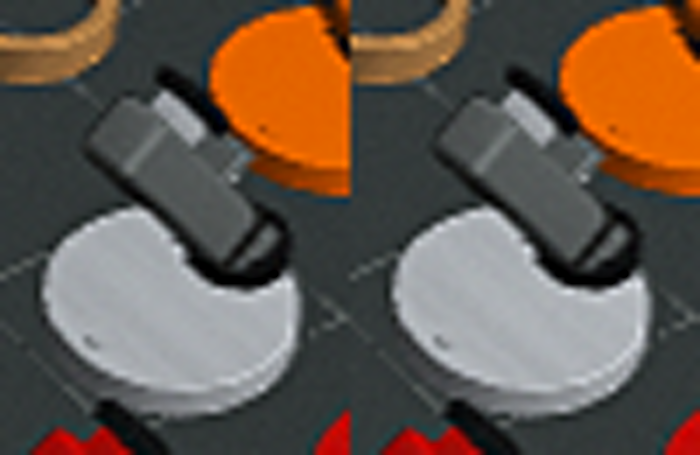

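View pics/end_side.png

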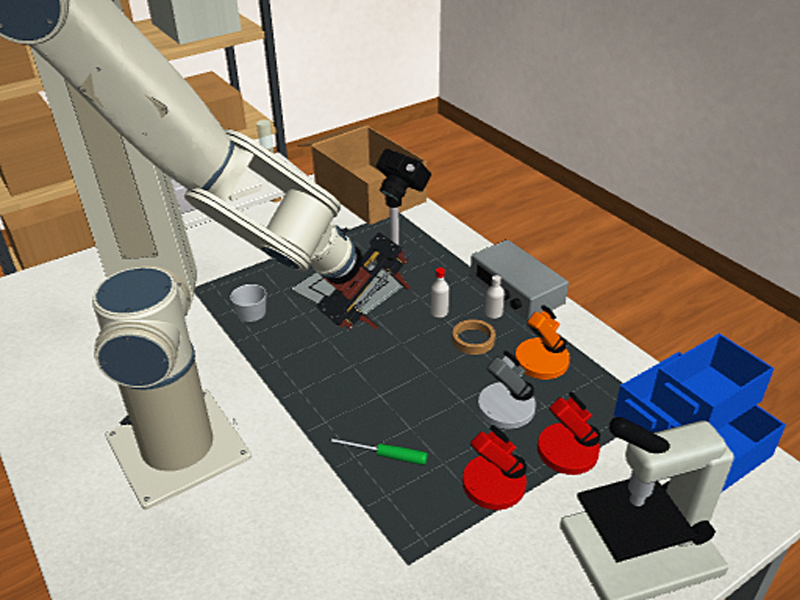

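The trigger looks the same as before the squeeze (cmp: blade at (190,98) before and (540,98) after). The padlock is centred at top px (305,292), and every bystander is where it was. Handing in.

```bash
python3 -c "
from station import env,workorder
print(workorder.sign_off()); print(env.read_state()['time_s'])"
```

```text
the job is handed in; nothing more can be done
None
the job is handed in; nothing more can be done
```

The job is done and handed in after about 24 s of the 54 s allowed; the sign-off gives no verdict.

- **Padlock:** I set it down on contact with the board, let go and backed off. The last top picture puts the block's centre at (538, 239) mm, against my estimate of (539, 240) mm for the square's centre.
- **Picture:** I squeezed the grey grip only after the padlock was placed, held it for 1.2 s, and let it go. The last side picture shows the trigger looking the same as before the squeeze.
- **Bystanders:** the last two pictures show everything else where it started.

**Disagreements:**
- The two cameras differed by about 4 mm in y.
- The finger width read 36.2 mm in the squeeze, against the stated 38 mm fully in. I put this down to the fingers giving a little.
- I could not read the trigger's joint values, so "fully in" rests on that width and the held-squeeze picture.

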